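# Seat the drying board in its rack and turn the button

### The job

Three freshly waxed furniture feet stand on the board of the small drying rack. With a fingertip, gently push the board's front edge along the runners until you feel it drop into the locating notches, then swing the wooden turn button on the rack's side across the front of the board with a fingertip, all the way to its stop, so that the board cannot lift out. Work gently: do not grip or lift anything, do not touch the feet (the wax is wet) and keep them standing on the board; leave the things around the rack where they are, and finish clear of everything.

Things in the scene. Friction and masses are not known exactly. Their poses are not given: they have to be found in the camera images.
- drying_rack: Low open-topped wooden rack fixed to the bench, 262 long x 190 wide, open at its front end. Origin on the bench at mid-width. x = the way the board slides in, y = left seen from the front, z up. Side panels 18 mm thick, x -130 to +132, inner faces at y +77 and -77, tops at z 75.5. Inside each a runner 18 mm wide, top at z 62. Back rail at x 120; the board stops short of it.
- notch_mid (a point): Midway between the two runner notches, at the height of the runner tops (rack x -37, y 0, z 62 mm); axes as the rack's. Each notch is 21 mm long (along x) and 9 mm deep with square walls, hidden under the board at the start. The board's 16 mm wide batten drops into them.
- drying_board: Loose plywood drying board 140 long x 150 wide x 12 mm, 0.28 to 0.56 kg. Origin: middle of the plywood's underside; x front to back, y left, z up. Under its front edge a batten, 16 mm wide, 7 mm deep, full width, rides on the runners at the start, so the front sits 8 mm high (tilt 0.056 rad). Sliding on the waxed runners takes 1 to 5 N. Home it lies flat; the far notch walls then stop it.
- board_front (a point): Middle of the board's top front edge; axes as the board's. The flat front face below it is 19 mm high: push there, along the rack's x. At the start it is 30 to 80 mm short of home at rack z 82 mm; home it is at rack x -45 (up to 2.5 mm either way), z 74 mm.
- turn_button (a joint): Angle of the turn button about the vertical screw at button_pivot, rad, anticlockwise from above. 0: along the left panel, free end to the front (rack -x). Starts at -0.4 to -0.05 (free end a little outside). Closed: 1.571, its stop, free end to rack -y across the board's front. Friction 0.04 N m (1 to 2 N at the end); stays where left. It passes over the board only once the front has dropped.
- button_pivot (a point): Pivot of the turn button, on top of the rack's left panel (rack x -28, y +86 mm), half-way up the button (z 84.5). Axes as the rack's. The button is a wooden bar with round ends, 18 mm wide, reaching 56 mm from the pivot; underside at z 76.5, top at 92.5 mm.
- button_end (a point): Point inside the turn button's free end, 52 mm from the pivot and half-way up its thickness.
- turned_foot_1_mid (a point): Half-way up (40 mm) a turned, waxed wooden furniture foot, 38 mm across the base and 81 mm tall, standing loose on the rear half of the board (the left of three in a row across it, about 110 mm behind the front edge). Not to be touched or toppled.
- turned_foot_2_mid (a point): Half-way up (40 mm) a turned, waxed wooden furniture foot, 38 mm across the base and 81 mm tall, standing loose on the rear half of the board (the middle of three in a row across it, about 110 mm behind the front edge). Not to be touched or toppled.
- turned_foot_3_mid (a point): Half-way up (40 mm) a turned, waxed wooden furniture foot, 38 mm across the base and 81 mm tall, standing loose on the rear half of the board (the right of three in a row across it, about 110 mm behind the front edge). Not to be touched or toppled.
- faceplate: Grey steel lathe faceplate (flanged ring), 76 across x 28 mm, lying on the bench beside the right front of the rack. Origin under its middle. Bystander.
- offcut: Small wooden offcut block, 89 x 36 x 18 mm, lying flat on the bench to the left of the rack's back half. Origin under its middle. Bystander.
- sanding_block: Wooden sanding block, 108 x 74 x 27 mm, lying on the bench at the front right, in front of the lathe. Origin under its middle. Bystander.
Mind the look-alikes: they are no part of the job. What is shaped like the part that bears turned_foot_3_mid but green is not meant.

How it is judged (in metres and radians):
On the way, in this order (a step that is already met when the one before it is completed fails the run):
1. the board's front has dropped into the notches, the turn button still open (z of board_front in the frame of drying_rack below 0.0765 m and angle between drying_board's own z axis and vertical below 0.025 rad and x of board_front in the frame of drying_rack between -0.051 and -0.039 m and value of joint turn_button below 0.5 rad), for 0.2 s.
2. the turn button is swung across the seated board (z of board_front in the frame of drying_rack below 0.0765 m and angle between drying_board's own z axis and vertical below 0.025 rad and x of board_front in the frame of drying_rack between -0.051 and -0.039 m and value of joint turn_button above 1.4 rad), for 0.2 s.
At the end, for the whole second after the job is handed in: Board flat in the notches at rest (front top edge within 6 mm of rack x -45 mm, below z 76.5 mm, tilt under 0.025 rad), turn button above 1.4 rad, the three feet standing on the board (tilt under 0.12 rad), bystanders within 20 mm of where they stood (all of step 2 and linear speed of drying_board below 0.02 m/s and angle between each of turned_foot_1_mid, turned_foot_2_mid, turned_foot_3_mid's own z axis and vertical below 0.12 rad and z of turned_foot_1_mid in the frame of drying_board between 0.047 and 0.056 m and z of turned_foot_2_mid in the frame of drying_board between 0.047 and 0.056 m and z of turned_foot_3_mid in the frame of drying_board between 0.047 and 0.056 m and distance of each of faceplate, offcut, sanding_block from where it was at the start of the episode below 0.02 m); the robot touches nothing.
It fails at once if the board, the rack or its button is pushed roughly (over 40 N) (contact force between any of drying_board, drying_rack and the fingers above 40 N).
It fails at once if the board is lifted off its runners (z of board_front in the frame of drying_rack above 0.094 m or angle between drying_board's own z axis and vertical above 0.12 rad).
It fails at once if the robot touches a wet foot (contact force between any of turned_foot_1, turned_foot_2, turned_foot_3 and the fingers above 0.2 N or contact force between any of turned_foot_1, turned_foot_2, turned_foot_3 and the arm above 0.2 N).
It fails at once if a foot topples (angle between any of turned_foot_1_mid, turned_foot_2_mid, turned_foot_3_mid's own z axis and vertical above 0.4 rad).
It fails at once if a bystander is disturbed (moved more than 20 mm) (distance of any of faceplate, offcut, sanding_block from where it was at the start of the episode above 0.02 m).
It also fails if it takes over 48 s, if anything falls off the work surface, if the arm or the gripper's body presses on something with over 40 N, if the wrist force passes 120 N, or if a joint passes its speed limit or range.

### The arm

A 6-joint arm with a two-finger parallel gripper is mounted at the origin on a cart in front of the work surface, level with it; the furniture and walls round the work are solid. World frame = base frame: x ahead of the robot, y to its left, z up, the work surface at z = 0. Lengths are in mm, angles in rad, forces in N, time in s.
With the tool pointing down it reaches from about 325 to 900 mm from the base axis. Payload 6.1 kg.
Tool frame: the origin (TCP) lies midway between the tips of the shut fingers; the grasp point (between the pads) lies 19 mm behind it (ctrl.pinch_z is the distance from the TCP to the grasp point, in mm); z points along the fingers, y is the direction in which the jaws open and shut (so a half turn about z gives the same grasp; the last joint's range is limited). The gripper opens to 85 mm and grips with 20 to 120 N. Pads are 22 mm wide; open, the fingers measure 114 mm over their backs; the gripper's body (76 mm by 85 mm) begins 54 mm behind the grasp point. The pads swing forward as they close: fully open they stand 13 mm farther back than shut.
Start: joints at [1.085, 0.22, 1.526, -0, 1.395, -0.126], TCP at [220.052, 584.972, 231.3] pointing down, gripper open.
Joint ranges: [-2.98, 2.98], [-0.91, 2.08], [0.09, 2.57], [-1.24, 4.39], [0.2, 2.65], [-2.68, 2.68]. Speed limits (rad/s): [2.57, 2.57, 3.01, 3.14, 3.14, 3.14].

### API

Orientations are given as a rotation vector (axis times angle).
In Python, from plant import readout, cams, workorder, ctrl gives the robot as it stands.
- The arm moves only by the shell command python3 -m creep 'ROWS' [OPENING] [FORCE]. ROWS is JSON, a list of rows, each an object with "xyz": the shift along the tool's x, y, z in m, a list of three; "rot": the turn, a rotation vector about the tool's x, y, z in degrees, a list of three. In form: [{"xyz": [x, y, z], "rot": [rx, ry, rz]}, ...]. A call has 1 to 20 rows; each row shifts and turns the commanded pose from where the row before left it, along the tool's axes as they then stand; what a row does not reach is not made up. A row lasts 1/12 s, in which the tool goes at most 41.7 mm and 7.16 degrees, less where a joint would pass 70% of its speed; a pose out of reach is approached as far as the arm can. A call is refused whole if a number of a shift passes 0.0417 or a number of a turn 7.16, either way. A call with a gripper value outside its range is refused whole. OPENING is the opening, from 0 (shut) to 1 (fully open), set as the call begins (- or left out, the last holds). The fingers move at their own pace and stop on an object; FORCE is the grip in N (left out, the last holds). Time passes only in rows, so rows that do not move let the fingers close. It gives the time, the measured TCP pose, the force and the opening at its end, in the units of the state.
- readout.observe(): the state, without advancing time (a new reading comes with each control period).
- cams.get_image(name): name is "scene" or "top" or "wrist"; returns a dict with "img" (420x560x3 uint8, blue, green, red), "fx", "fy", "cx", "cy" (pixels), "dist_coeffs" ([k1, k2, p1, p2, k3] as OpenCV has them; the pictures are not rectified), "cam_to_world" (4x4, takes a point from camera to world coordinates). Camera axes: x right, y up, looking along -z (the intrinsics and any distortion apply to the point x, -y, -z); pixel columns grow to the right and rows downward; lengths in mm; the calibration is good to about 2 mm. A picture is of the moment at which its call begins. There is no depth.
- workorder.sign_off(): hands the job in, once; it reports no verdict.
The state is a dict: "time": time; "q": joint angles; "qvel": joint speeds; "tau": joint torques, N m; "tool_pos": TCP position; "ee_rot": TCP orientation; "wrist_force": force on the tool from outside, world axes, zero at the start; "moment": the same for the moment, N m; "width": finger opening in mm.
Only numpy, scipy, OpenCV 4.12 (cv2) and the standard library are available. Lean on these libraries where they do the work, as an engineer would, in place of code of your own. Each camera call takes 0.05 s, during which the arm holds its last target.

## Working session

There is one attempt and no reset: what is moved stays moved. The work goes in short steps, Python scripts to look and compute and a shell command to move; the robot and the scene stay as the last step left them, time stands still between calls to the robot, and variables do not carry over. Pictures are saved under pics/ and viewed, and the job is handed in when it is done.

```bash
ls; mkdir -p pics; python3 - <<'E'
from plant import readout,cams,ctrl
import cv2
s=readout.observe()
print({k:s[k] for k in ('time','q','tool_pos','ee_rot','wrist_force','width')})
for n in ("scene","top","wrist"):
    d=cams.get_image(n); cv2.imwrite(f'pics/{n}0.png',d['img'])
    print(n,d['fx'],d['fy'],d['cx'],d['cy'],d['dist_coeffs'],d['cam_to_world'])
E
```

```text
pics
{'time': 0.0, 'q': array([ 1.08491509e+00,  2.21230374e-01,  1.52767510e+00, -1.33580424e-05,
        1.39470089e+00, -1.26112523e-01]), 'tool_pos': array([219.75161749, 584.41357032, 230.16275933]), 'ee_rot': array([-5.61970373e-01, -3.09031588e+00,  3.02183803e-03]), 'wrist_force': array([ 0.60334807, -0.66462712, -1.49376213]), 'width': 85.36949447899309}
scene 444.40062300957504 444.40062300957504 275.8972966844517 214.53075602268936 [-0.1395206  0.         0.         0.         0.       ] [[ 7.19214893e-01  4.74179359e-01 -5.07822679e-01  2.88747451e+01]
 [-6.94622083e-01  5.06690984e-01 -5.10650965e-01 -6.13937293e+02]
 [ 1.51690260e-02  7.20012626e-01  6.93795156e-01  8.01150707e+02]
 [ 0.00000000e+00  0.00000000e+00  0.00000000e+00  1.00000000e+00]]
top 393.19292015492715 393.19292015492715 283.76051309228706 205.74656222478694 [0.00574621 0.         0.         0.         0.        ] [[ 1.23259905e-02  9.87323975e-01 -1.58238547e-01  3.96152755e+02]
 [-9.99668762e-01  1.57431619e-02  2.03597262e-02 -7.11932092e+01]
 [ 2.25928209e-02  1.57935179e-01  9.87190986e-01  1.00648383e+03]
 [ 0.00000000e+00  0.00000000e+00  0.00000000e+00  1.00000000e+00]]
wrist 353.8402924820637 353.8402924820637 281.65137783959415 208.36354891699148 [-0.09140263  0.          0.          0.          0.        ] [[ 3.53050375e-01 -8.98065553e-01 -2.62361763e-01  1.52489480e+02]
 [ 9.35601893e-01  3.38246264e-01  1.01185787e-01  6.09200063e+02]
 [-2.12858357e-03 -2.81189842e-01  9.59649802e-01  3.72829876e+02]
 [ 0.00000000e+00  0.00000000e+00  0.00000000e+00  1.00000000e+00]]
```

View pics/scene0.png

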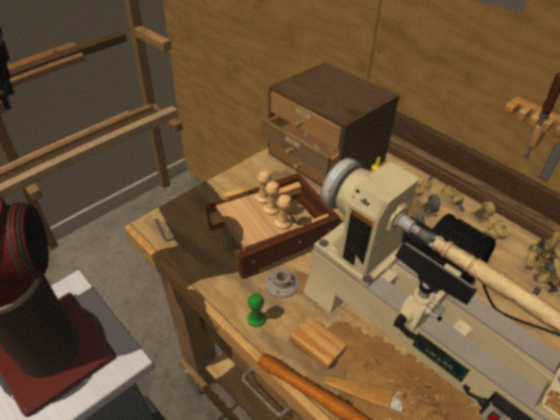

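View pics/top0.png

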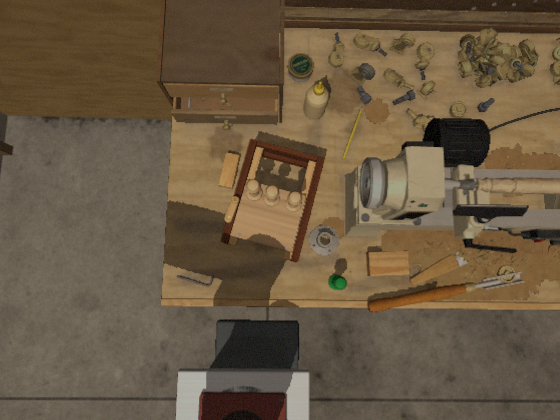

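View pics/wrist0.png

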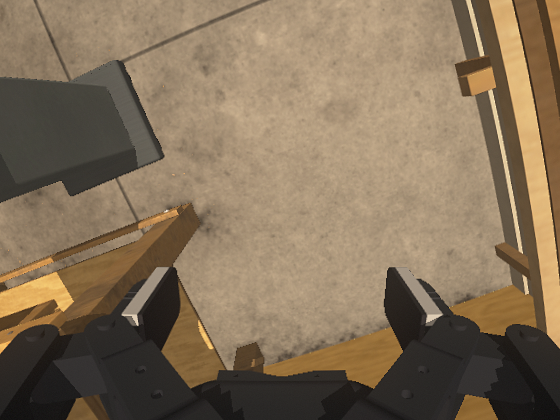

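The overview shows the rack at about (270,200) in the top view, with its open front toward the robot. The three feet are at (253,190), (272,196) and (293,200), the button is on the left panel at about (231,208), and the green look-alike is at (338,283). I'll enlarge it.

```bash
python3 - <<'E'
import cv2
a=cv2.imread('pics/top0.png')[130:270,205:355]; cv2.imwrite('pics/top0c.png',cv2.resize(a,None,fx=5,fy=4.2,interpolation=cv2.INTER_CUBIC) if 0 else cv2.resize(a,None,fx=4.2,fy=4.2,interpolation=cv2.INTER_CUBIC))
a=cv2.imread('pics/scene0.png')[160:300,195:355]; cv2.imwrite('pics/scene0c.png',cv2.resize(a,None,fx=4.2,fy=4.2,interpolation=cv2.INTER_CUBIC))
E
```

```text
(no output)
```

View pics/top0c.png

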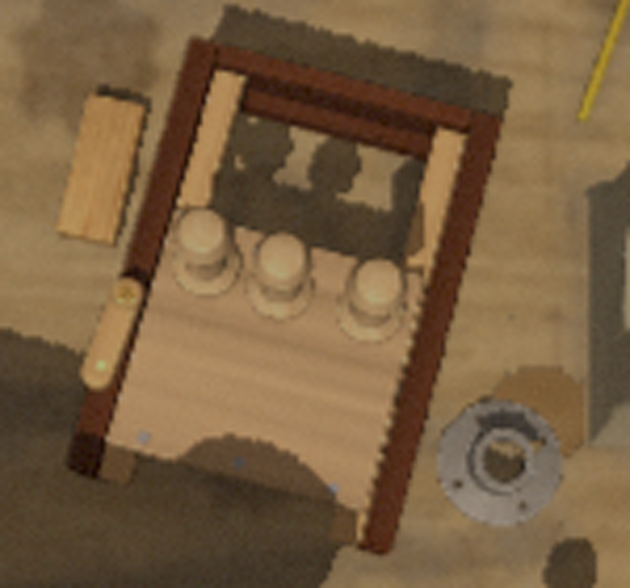

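View pics/scene0c.png

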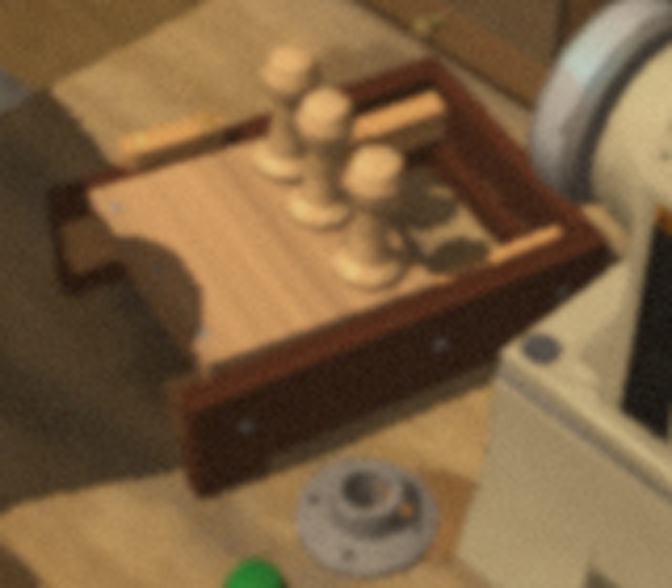

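```bash
cat > h.py <<'E'
import numpy as np, cv2
from scipy.optimize import least_squares
def P(d):
    M=np.array(d['cam_to_world']);return dict(R=M[:3,:3],t=M[:3,3],K=np.array([[d['fx'],0,d['cx']],[0,d['fy'],d['cy']],[0,0,1]]),D=np.array(d['dist_coeffs'],float))
def ray(c,uv):
    p=cv2.undistortPoints(np.array([[uv]],float),c['K'],c['D'])[0,0]
    v=c['R']@np.array([p[0],-p[1],-1]);return c['t'],v/np.linalg.norm(v)
def atz(c,uv,z):
    t,v=ray(c,uv);return t+v*(z-t[2])/v[2]
def tri(obs):
    A=np.zeros((3,3));b=np.zeros(3)
    for c,uv in obs:
        t,v=ray(c,uv);Q=np.eye(3)-np.outer(v,v);A+=Q;b+=Q@t
    X=np.linalg.solve(A,b);return X,[np.linalg.norm(np.cross(X-ray(c,uv)[0],ray(c,uv)[1])) for c,uv in obs]
def proj(c,X):
    p=(np.array(X)-c['t'])@c['R'];q=np.stack([p[...,0],-p[...,1],-p[...,2]],-1).reshape(-1,3)
    return cv2.projectPoints(q,np.zeros(3),np.zeros(3),c['K'],c['D'])[0][:,0]
def cam(n,save=None):
    from plant import cams
    d=cams.get_image(n)
    if save: cv2.imwrite(save,d['img'])
    return P(d),d['img']
def rack2w(r,X):
    x,y,a=r;X=np.array(X,float);c,s=np.cos(a),np.sin(a)
    return np.stack([x+c*X[...,0]-s*X[...,1],y+s*X[...,0]+c*X[...,1],X[...,2]],-1)
def w2rack(r,X):
    x,y,a=r;X=np.array(X,float)-[x,y,0];c,s=np.cos(a),np.sin(a)
    return np.stack([c*X[...,0]+s*X[...,1],-s*X[...,0]+c*X[...,1],X[...,2]],-1)
E
cat > m1.py <<'E'
from h import *
ct,it=cam('top');cs,is_=cam('scene')
T=lambda u,v:(205+(u+.5)/4.2-.5,130+(v+.5)/4.2-.5)
S=lambda u,v:(195+(u+.5)/4.2-.5,160+(v+.5)/4.2-.5)
t=[T(70,465),T(195,38),T(503,115),T(392,552)]
s=[S(50,190),None,S(613,245),S(183,403)]
R=np.array([[-130,95,75.5],[132,95,75.5],[132,-95,75.5],[-130,-95,75.5]])
for a,b in zip(t,s):
    print('top@75.5',atz(ct,a,75.5).round(1), 'tri',[np.round(k,1) for k in tri([(ct,a),(cs,b)])] if b else '')
def f(r):
    W=rack2w(r,R);o=[(proj(ct,W)-t).ravel()]
    o+=[(proj(cs,W)[i]-s[i]) for i in (0,2,3)]
    return np.concatenate(o)
q=least_squares(f,[400,50,-.25]);print('rack',q.x,np.round(q.fun,1));r=q.x
np.save('rack.npy',r)
# board front corners, button
for n,a,b in [('nailL',T(145,437),S(115,207)),('nailM',T(237,461),S(157,268)),('nailR',T(334,489),S(203,333)),('f1top',T(202,228),S(292,58)),('f2top',T(282,253),S(328,103)),('f3top',T(378,279),S(378,160))]:
    X,e=tri([(ct,a),(cs,b)]);print(n,X.round(1),np.round(e,1),'rack',w2rack(r,X).round(1))
for n,a,z in [('screw',T(127,292),92.5),('bend',T(95,376),92.5),('bdot',T(100,366),92.5)]:
    print(n,w2rack(r,atz(ct,a,z)).round(1))
for n,a in [('nailL',T(145,437)),('nailM',T(237,461)),('nailR',T(334,489))]: print(n,w2rack(r,atz(ct,a,81.5)).round(1))
E
python3 m1.py
```

```text
top@75.5 [460.5  55.8  75.5] tri [array([460. ,  55.7,  78.3]), array([0.4, 0.4])]
top@75.5 [711.2  -7.8  75.5] tri 
top@75.5 [ 668.  -188.5   75.5] tri [array([ 669.2, -188.8,   69.3]), array([0.8, 0.8])]
top@75.5 [ 414.5 -125.3   75.5] tri [array([ 411.5, -122.9,   83.1]), array([3.4, 3.4])]
rack [ 5.62172275e+02 -6.49570737e+01 -2.58382534e-01] [-1.8 -0.1 -0.4 -1.1  0.8  1.  -0.7  1.  -0.6 -0.2  0.2 -0.8  2.2  2.1]
nailL [475.3  14.1  83.7] [1. 1.] rack [-104.2   54.3   83.7]
nailM [462.8 -37.4  81.6] [1. 1.] rack [-103.1    1.3   81.6]
nailR [448.1 -91.9  83.3] [0.6 0.6] rack [-103.3  -55.2   83.3]
f1top [580.3 -18.9 152.5] [0.8 0.8] rack [  5.7  49.1 152.5]
f2top [567.4 -61.3 153.4] [0.8 0.8] rack [  4.1   4.8 153.4]
f3top [ 554.5 -112.2  153.2] [0.6 0.6] rack [  4.7 -47.6 153.2]
screw [-28.5  85.8  92.5]
bend [-78.7  89.3  92.5]
bdot [-72.6  88.3  92.5]
nailL [-103.1   54.2   81.5]
nailM [-102.2    0.9   81.5]
nailR [-102.7  -55.5   81.5]
```

Triangulation agrees with the stated sizes: the screw comes out at rack (-28.5, 85.8), and the front nails are at rack x ≈ -103, z ≈ 83. Next I'll move in front of the rack with the gripper shut and the tool x axis toward rack -x.

```bash
python3 -m creep '[{"xyz":[0,0,0],"rot":[0,0,-5.8]},{"xyz":[-0.008,-0.014,0],"rot":[0,0,0]},{"xyz":[-0.015,-0.027,0],"rot":[0,0,0]},{"xyz":[-0.015,-0.027,0],"rot":[0,0,0]},{"xyz":[-0.015,-0.027,0],"rot":[0,0,0]},{"xyz":[-0.015,-0.027,0],"rot":[0,0,0]},{"xyz":[-0.015,-0.027,0],"rot":[0,0,0]},{"xyz":[-0.015,-0.027,0],"rot":[0,0,0]},{"xyz":[-0.015,-0.027,0],"rot":[0,0,0]},{"xyz":[-0.015,-0.027,0],"rot":[0,0,0]},{"xyz":[-0.015,-0.027,0],"rot":[0,0,0]},{"xyz":[-0.015,-0.027,0],"rot":[0,0,0]},{"xyz":[-0.015,-0.027,0],"rot":[0,0,0]},{"xyz":[-0.015,-0.027,0],"rot":[0,0,0]},{"xyz":[-0.015,-0.027,0],"rot":[0,0,0]},{"xyz":[-0.015,-0.027,0],"rot":[0,0,0]},{"xyz":[-0.015,-0.027,0],"rot":[0,0,0]},{"xyz":[-0.015,-0.027,0],"rot":[0,0,0]},{"xyz":[-0.015,-0.027,0],"rot":[0,0,0]},{"xyz":[-0.015,-0.027,0],"rot":[0,0,0]}]' 0
cat > st.py <<'E'
from h import *
from plant import readout
from scipy.spatial.transform import Rotation as Ro
import sys
r=np.load('rack.npy');s=readout.observe();p=np.array(s['tool_pos'])
R=Ro.from_rotvec(s['ee_rot']).as_matrix()
print('t',round(s['time'],2),'rack',w2rack(r,p).round(1),'F',np.round(s['wrist_force'],2),'w',round(s['width'],1))
print('tool x,z in rack', (np.array([[np.cos(r[2]),np.sin(r[2]),0],[-np.sin(r[2]),np.cos(r[2]),0],[0,0,1]])@R)[:,[0,2]].T.round(3).tolist())
if len(sys.argv)>3:
    print('delta tool mm',(R.T@(rack2w(r,[float(a) for a in sys.argv[1:4]])-p)).round(1))
E
python3 st.py -190 0 230
```

```text
time: 1.92
tool_pos: [361.0, 29.0, 231.5]
ee_rot: [0.405, 3.114, 0.0]
wrist_force: [0.9, 1.0, 0.2]
width: 0.0
t 1.92 rack [-218.5   39.5  231.5] F [0.87 0.95 0.17] w 0.0
tool x,z in rack [[-1.0, 0.0, -0.001], [0.001, 0.0, -1.0]]
delta tool mm [-28.5 -39.5   1.5]
```

```bash
python3 - <<'E'
from h import *
for n in ('wrist','top'):
    c,i=cam(n,f'pics/{n}1.png')
    np.savez(f'cam_{n}1.npz',**c)
E
```

```text
(no output)
```

View pics/wrist1.png

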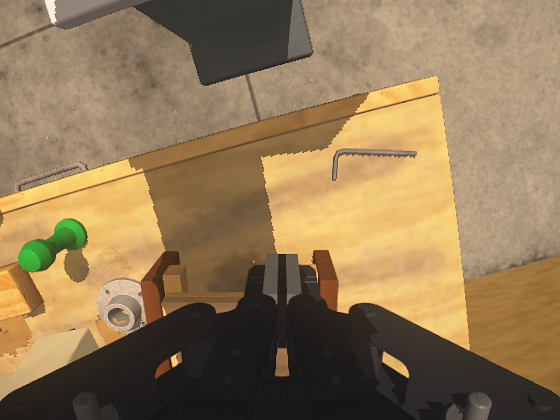

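The wrist view shows the shut fingers at (283,275), the rack's panel ends at (163,270) and (325,270), and open space in front. I'll descend in front of the board.

```bash
python3 -m creep '[{"xyz":[-0.005,-0.008,0.015],"rot":[0,0,0]},{"xyz":[-0.01,-0.008,0.02],"rot":[0,0,0]},{"xyz":[-0.01,-0.008,0.02],"rot":[0,0,0]},{"xyz":[-0.01,-0.008,0.02],"rot":[0,0,0]},{"xyz":[-0.01,-0.0075,0.02],"rot":[0,0,0]},{"xyz":[-0.01,0,0.02],"rot":[0,0,0]},{"xyz":[-0.009,0,0.02],"rot":[0,0,0]},{"xyz":[0,0,0.015],"rot":[0,0,0]},{"xyz":[0,0,0.011],"rot":[0,0,0]},{"xyz":[0,0,0],"rot":[0,0,0]},{"xyz":[0,0,0],"rot":[0,0,0]}]'
python3 st.py -130 0 67
python3 - <<'E'
from h import *
c,i=cam('top');a=i[130:270,205:355]; cv2.imwrite('pics/top2c.png',cv2.resize(a,None,fx=4.2,fy=4.2,interpolation=cv2.INTER_CUBIC))
c,i=cam('scene');a=i[160:300,195:355]; cv2.imwrite('pics/scene2c.png',cv2.resize(a,None,fx=4.2,fy=4.2,interpolation=cv2.INTER_CUBIC))
E
```

```text
time: 2.93
tool_pos: [412.1, -23.2, 69.9]
ee_rot: [-0.404, -3.114, -0.001]
wrist_force: [-0.1, 1.0, 0.6]
width: 0.2
t 2.93 rack [-155.8    2.    69.9] F [-0.14  1.03  0.64] w 0.2
tool x,z in rack [[-1.0, -0.0, 0.002], [-0.002, 0.0, -1.0]]
delta tool mm [-25.8  -2.    2.8]
```

View pics/scene2c.png

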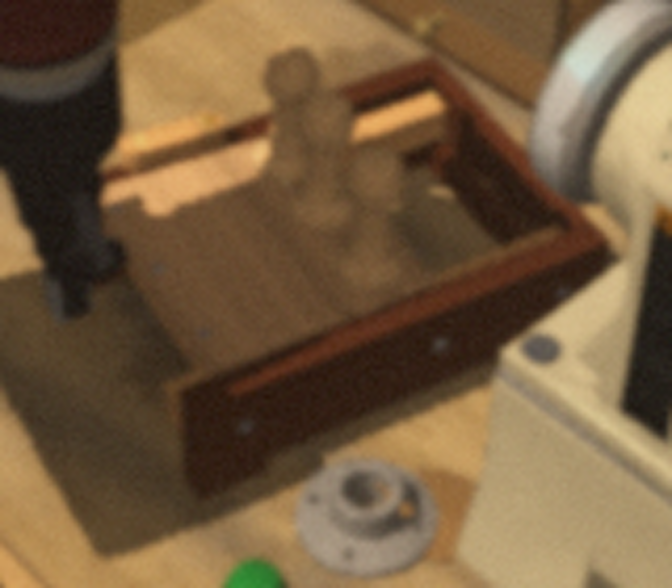

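View pics/top2c.png

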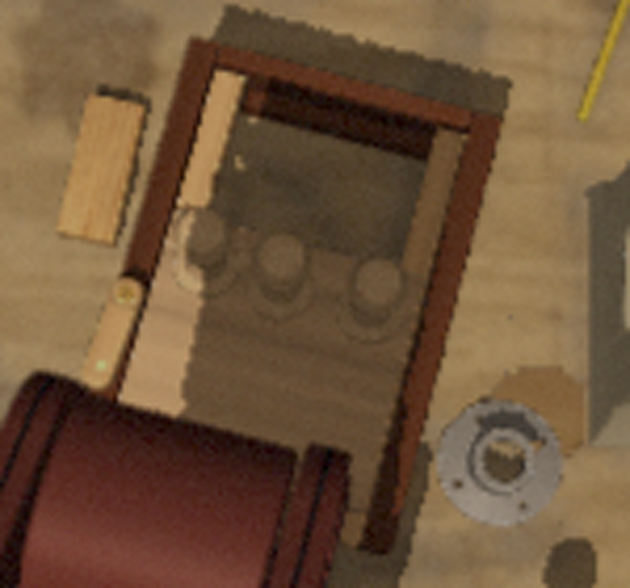

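```bash
python3 -m creep '[{"xyz":[-0.003,-0.002,0.003],"rot":[0,0,0]},{"xyz":[-0.005,0,0.002],"rot":[0,0,0]},{"xyz":[-0.005,0,0],"rot":[0,0,0]},{"xyz":[-0.005,0,0],"rot":[0,0,0]},{"xyz":[-0.004,0,0],"rot":[0,0,0]},{"xyz":[0,0,0],"rot":[0,0,0]}]'
python3 st.py -130 0 65
python3 -m creep '[{"xyz":[-0.003,0,0],"rot":[0,0,0]},{"xyz":[-0.003,0,0],"rot":[0,0,0]},{"xyz":[-0.002,0,0],"rot":[0,0,0]}]' | grep wrist_f
python3 -m creep '[{"xyz":[-0.002,0,0],"rot":[0,0,0]},{"xyz":[-0.002,0,0],"rot":[0,0,0]}]' | grep wrist_f
python3 st.py -130 0 65
python3 - <<'E'
from h import *
c,i=cam('scene');a=i[160:300,195:355]; cv2.imwrite('pics/scene3c.png',cv2.resize(a,None,fx=4.2,fy=4.2,interpolation=cv2.INTER_CUBIC))
E
```

```text
time: 3.53
tool_pos: [434.7, -32.0, 65.7]
ee_rot: [0.405, 3.114, -0.0]
wrist_force: [-0.3, 0.4, -0.5]
width: 0.1
t 3.53 rack [-131.7   -0.7   65.7] F [-0.32  0.37 -0.46] w 0.1
tool x,z in rack [[-1.0, 0.0, -0.001], [0.001, -0.0, -1.0]]
delta tool mm [-1.7  0.7  0.7]
wrist_force: [-0.7, 0.8, 0.5]
wrist_force: [-2.0, -0.2, 1.3]
t 3.95 rack [-121.1   -0.6   65.2] F [-2.   -0.16  1.32] w -0.2
tool x,z in rack [[-1.0, 0.0, 0.001], [-0.001, 0.0, -1.0]]
delta tool mm [8.9 0.6 0.2]
```

View pics/scene3c.png

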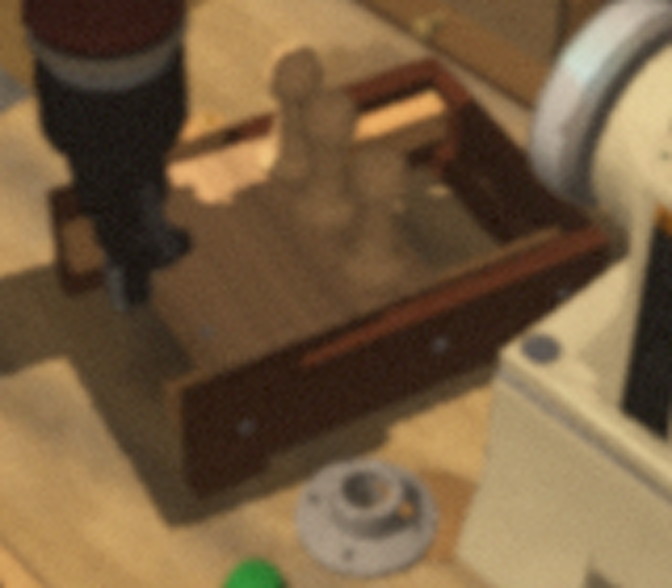

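The fingertip is at (125,300), at the middle of the board's front. The first contact is about 2 N at TCP rack x ≈ -121, as predicted. I'll keep pushing slowly.

```bash
for i in 1; do python3 -m creep '[{"xyz":[-0.002,0,0],"rot":[0,0,0]},{"xyz":[-0.002,0,0],"rot":[0,0,0]},{"xyz":[-0.002,0,0],"rot":[0,0,0]},{"xyz":[-0.002,0,0],"rot":[0,0,0]},{"xyz":[-0.002,0,0],"rot":[0,0,0]}]' | grep wrist_f; done; python3 st.py
python3 -m creep '[{"xyz":[-0.002,0,0],"rot":[0,0,0]},{"xyz":[-0.002,0,0],"rot":[0,0,0]},{"xyz":[-0.002,0,0],"rot":[0,0,0]},{"xyz":[-0.002,0,0],"rot":[0,0,0]},{"xyz":[-0.002,0,0],"rot":[0,0,0]},{"xyz":[-0.002,0,0],"rot":[0,0,0]},{"xyz":[-0.002,0,0],"rot":[0,0,0]},{"xyz":[-0.002,0,0],"rot":[0,0,0]},{"xyz":[-0.002,0,0],"rot":[0,0,0]},{"xyz":[-0.002,0,0],"rot":[0,0,0]}]' | grep wrist_f; python3 st.py
python3 - <<'E'
from h import *
c,i=cam('scene');a=i[160:300,195:355]; cv2.imwrite('pics/scene4c.png',cv2.resize(a,None,fx=4.2,fy=4.2,interpolation=cv2.INTER_CUBIC))
E
```

```text
wrist_force: [-0.8, -0.5, -0.6]
t 4.42 rack [-110.8   -0.7   65.2] F [-0.81 -0.48 -0.57] w 0.1
tool x,z in rack [[-1.0, 0.0, 0.0], [-0.0, 0.0, -1.0]]
wrist_force: [-1.1, 0.8, -0.2]
t 5.25 rack [-90.7  -0.6  65.3] F [-1.08  0.81 -0.21] w 0.4
tool x,z in rack [[-1.0, 0.0, 0.0], [-0.0, 0.0, -1.0]]
```

View pics/scene4c.png

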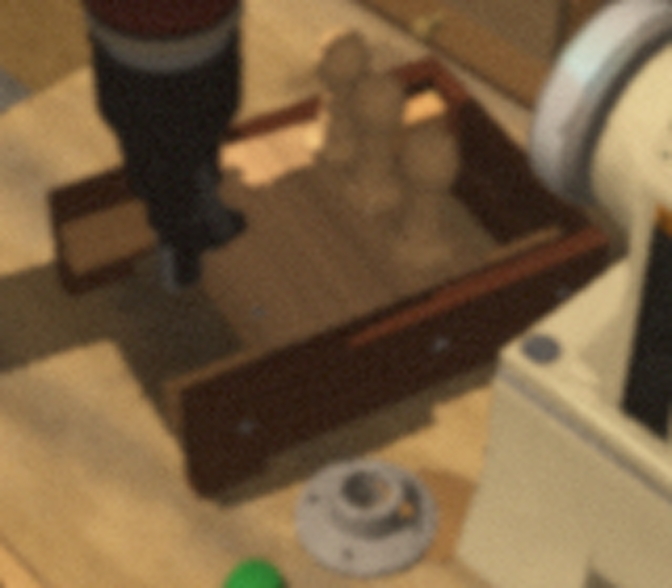

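The board and its standing feet follow (feet tops near (345,55), (378,100), (432,158)).

```bash
python3 -m creep '[{"xyz":[-0.002,0,0],"rot":[0,0,0]},{"xyz":[-0.002,0,0],"rot":[0,0,0]},{"xyz":[-0.002,0,0],"rot":[0,0,0]},{"xyz":[-0.002,0,0],"rot":[0,0,0]},{"xyz":[-0.002,0,0],"rot":[0,0,0]},{"xyz":[-0.002,0,0],"rot":[0,0,0]},{"xyz":[-0.002,0,0],"rot":[0,0,0]},{"xyz":[-0.002,0,0],"rot":[0,0,0]},{"xyz":[-0.002,0,0],"rot":[0,0,0]},{"xyz":[-0.002,0,0],"rot":[0,0,0]}]' | grep wrist_f; python3 st.py
for i in 1 2 3 4; do python3 -m creep '[{"xyz":[-0.001,0,0],"rot":[0,0,0]},{"xyz":[-0.001,0,0],"rot":[0,0,0]}]' | grep wrist_f; done; python3 st.py
python3 - <<'E'
from h import *
c,i=cam('scene');np.savez('cs.npz',**c);a=i[160:300,195:355]; cv2.imwrite('pics/scene5c.png',cv2.resize(a,None,fx=4.2,fy=4.2,interpolation=cv2.INTER_CUBIC))
E
```

```text
wrist_force: [-0.8, -0.2, -0.4]
t 6.13 rack [-70.8  -0.7  65.2] F [-0.85 -0.25 -0.43] w 0.1
tool x,z in rack [[-1.0, 0.0, 0.0], [-0.0, -0.0, -1.0]]
wrist_force: [-1.4, -0.3, -0.5]
wrist_force: [-0.2, 0.4, 0.0]
wrist_force: [-0.6, 0.4, -0.7]
wrist_force: [-0.7, 0.1, 0.4]
t 6.8 rack [-62.8  -0.6  65.3] F [-0.67  0.11  0.38] w 0.0
tool x,z in rack [[-1.0, 0.0, 0.0], [-0.0, -0.0, -1.0]]
```

View pics/scene5c.png

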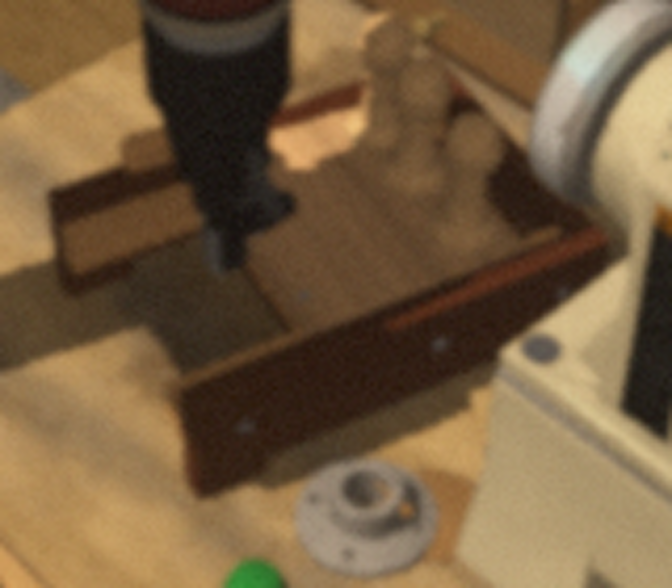

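```bash
cat > nail.py <<'E'
from h import *
r=np.load('rack.npy');c=dict(np.load('cs.npz'))
for z in (74,82):
  for x in (-44,-40,-37,-34,-32): print(z,x,((proj(c,rack2w(r,[[x,-55.3,z]]))[0]-[195,160])*4.2+1.6).round(0))
E
python3 nail.py
```

```text
74 -44 [304. 306.]
74 -40 [310. 304.]
74 -37 [315. 302.]
74 -34 [320. 300.]
74 -32 [323. 299.]
82 -44 [304. 296.]
82 -40 [310. 293.]
82 -37 [315. 292.]
82 -34 [320. 290.]
82 -32 [323. 288.]
```

```bash
for i in 1 2; do python3 -m creep '[{"xyz":[-0.001,0,0],"rot":[0,0,0]},{"xyz":[-0.0005,0,0],"rot":[0,0,0]}]' | grep wrist_f; done; python3 st.py
python3 - <<'E'
from h import *
c,i=cam('scene');a=i[160:300,195:355]; cv2.imwrite('pics/scene6c.png',cv2.resize(a,None,fx=4.2,fy=4.2,interpolation=cv2.INTER_CUBIC))
E
```

```text
wrist_force: [-1.4, -0.3, -0.6]
wrist_force: [-0.8, 0.1, -0.2]
t 7.18 rack [-59.8  -0.6  65.3] F [-0.85  0.15 -0.2 ] w 0.3
tool x,z in rack [[-1.0, 0.0, -0.0], [0.0, 0.0, -1.0]]
```

View pics/scene6c.png

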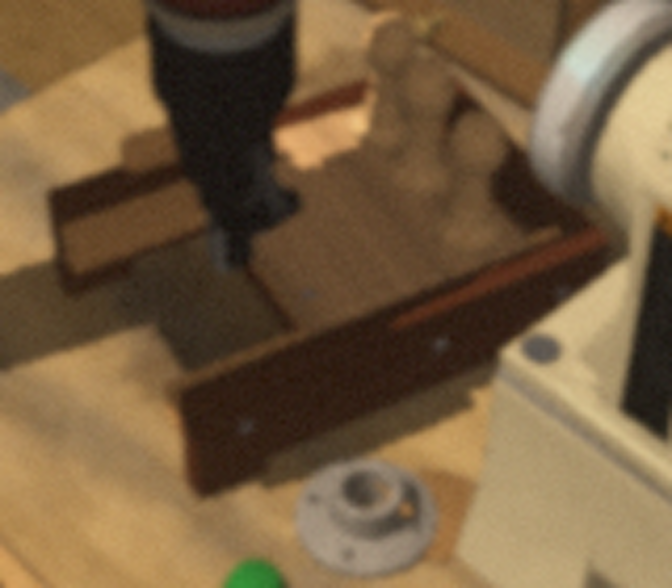

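The nail at (309,294) matches z = 82, x ≈ -41, so the board has not dropped yet. I'll go on in 0.5 mm rows and track the nail.

```bash
cat > trk.py <<'E'
from h import *
import glob,os
from plant import readout
c,i=cam('scene'); 
n=len(glob.glob('pics/trk*.png'))
cv2.imwrite(f'pics/trk{n}.png',i[160:300,195:355])
ref=cv2.imread('pics/trk0.png')
def up(a): return cv2.resize(a,None,fx=4,fy=4,interpolation=cv2.INTER_CUBIC)
t=up(ref)[4*66:4*76,4*68:4*80]   # nail patch
m=cv2.matchTemplate(up(i[160:300,195:355])[4*58:4*86,4*60:4*96],t,cv2.TM_CCOEFF_NORMED)
_,v,_,l=cv2.minMaxLoc(m);s=readout.observe()
print(n,'nail shift px(x4.2)',(l[0]-32)*1.05,(l[1]-32)*1.05,'q',round(v,2),'F',np.round(s['wrist_force'],1),'t',round(s['time'],2))
E
python3 trk.py
python3 -m creep '[{"xyz":[-0.0005,0,0],"rot":[0,0,0]},{"xyz":[-0.0005,0,0],"rot":[0,0,0]}]' >/dev/null; python3 trk.py
python3 -m creep '[{"xyz":[-0.0005,0,0],"rot":[0,0,0]},{"xyz":[-0.0005,0,0],"rot":[0,0,0]}]' >/dev/null; python3 trk.py
```

```text
0 nail shift px(x4.2) 0.0 0.0 q 1.0 F [-0.8 -0.2 -0.9] t 7.28
1 nail shift px(x4.2) 2.1 0.0 q 0.91 F [-1.1  0.3  0.5] t 7.5
2 nail shift px(x4.2) 2.1 5.25 q 0.89 F [ 0.1  0.4 -0.1] t 7.72
```

```bash
python3 trk.py; python3 -m creep '[{"xyz":[0,0,0],"rot":[0,0,0]},{"xyz":[0,0,0],"rot":[0,0,0]}]' >/dev/null; python3 trk.py; python3 st.py; python3 - <<'E'
import cv2
a=[cv2.imread(f'pics/trk{i}.png')[40:110,40:140] for i in (0,1,2,4)]
a=[cv2.resize(x,None,fx=3.9,fy=3.9,interpolation=cv2.INTER_CUBIC) for x in a]
cv2.imwrite('pics/cmp1.png',cv2.vconcat([cv2.hconcat(a[:2]),cv2.hconcat(a[2:])]))
E
```

```text
3 nail shift px(x4.2) 1.05 5.25 q 0.89 F [-0.1 -0.6 -0.4] t 7.77
4 nail shift px(x4.2) 1.05 5.25 q 0.9 F [-0.8  0.1 -0.8] t 7.98
t 7.98 rack [-57.7  -0.6  65.4] F [-0.82  0.15 -0.76] w 0.1
tool x,z in rack [[-1.0, 0.0, -0.0], [0.0, 0.0, -1.0]]
```

View pics/cmp1.png

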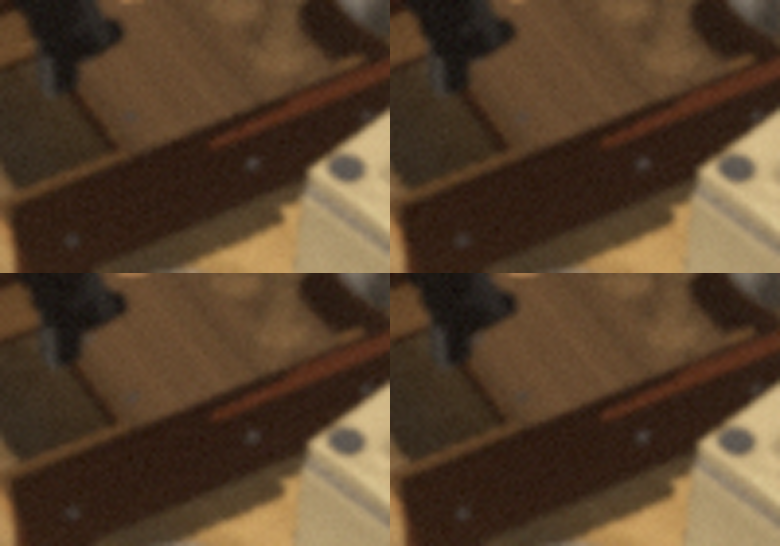

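The nail moved down after x ≈ -39. I'll back the finger off to see whether the board settles fully.

```bash
python3 -m creep '[{"xyz":[0.001,0,0],"rot":[0,0,0]},{"xyz":[0.004,0,0],"rot":[0,0,0]},{"xyz":[0.01,0,0],"rot":[0,0,0]},{"xyz":[0.015,0,0],"rot":[0,0,0]},{"xyz":[0.02,0,0],"rot":[0,0,0]},{"xyz":[0.02,0,0],"rot":[0,0,0]},{"xyz":[0.02,0,0],"rot":[0,0,0]},{"xyz":[0,0,0],"rot":[0,0,0]}]' >/dev/null; python3 trk.py; python3 st.py; python3 - <<'E'
from h import *
c,i=cam('scene');a=i[160:300,195:355]; cv2.imwrite('pics/scene7c.png',cv2.resize(a,None,fx=4.2,fy=4.2,interpolation=cv2.INTER_CUBIC))
c,i=cam('top');a=i[130:270,205:355]; cv2.imwrite('pics/top7c.png',cv2.resize(a,None,fx=4.2,fy=4.2,interpolation=cv2.INTER_CUBIC))
E
```

```text
5 nail shift px(x4.2) 1.05 4.2 q 0.89 F [ 0.7  0.3 -0.4] t 8.7
t 8.7 rack [-150.3   -0.5   64.7] F [ 0.69  0.27 -0.42] w 0.0
tool x,z in rack [[-1.0, -0.0, 0.001], [-0.001, 0.0, -1.0]]
```

View pics/scene7c.png

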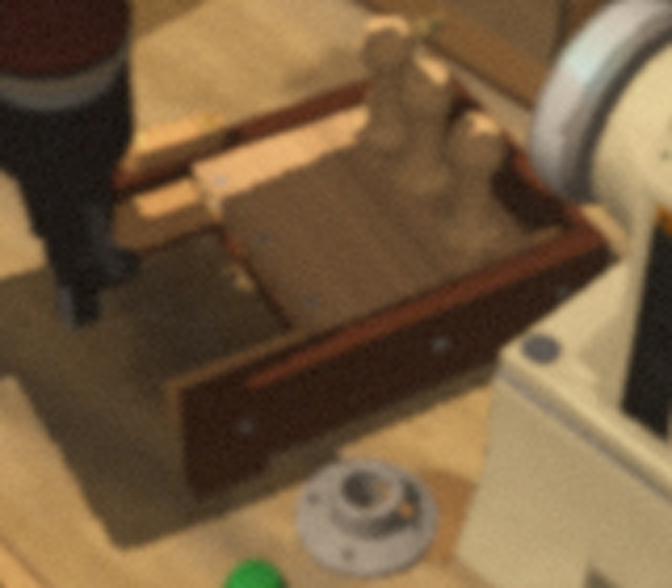

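View pics/top7c.png

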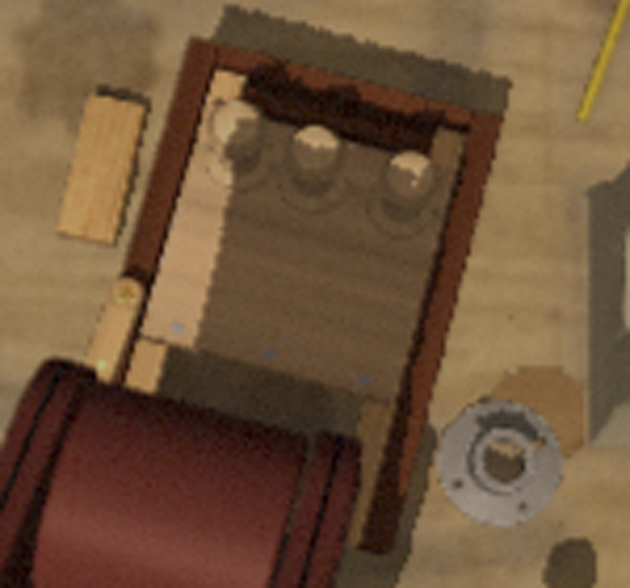

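All three nails are now visible: scene crop (220,182), (263,240), (311,301) and top crop (177,328), (269,353), (362,380). I'll triangulate them.

```bash
cat > m2.py <<'E'
from h import *
ct,_=cam('top');cs,_=cam('scene');r=np.load('rack.npy')
T=lambda u,v:(205+(u+.5)/4.2-.5,130+(v+.5)/4.2-.5)
S=lambda u,v:(195+(u+.5)/4.2-.5,160+(v+.5)/4.2-.5)
for n,a,b in [('nailL',T(177,328),S(220,182)),('nailM',T(269,353),S(263,240)),('nailR',T(362,380),S(311,301)),('f1',T(237,118),S(385,37)),('f2',T(316,147),S(430,78)),('f3',T(408,172),S(478,135))]:
    X,e=tri([(ct,a),(cs,b)]);print(n,w2rack(r,X).round(1),np.round(e,1),'top@74',w2rack(r,atz(ct,a,74)).round(1))
E
python3 m2.py
```

```text
nailL [-38.5  55.5  73.2] [0.6 0.6] top@74 [-38.1  55.2  74. ]
nailM [-38.5   1.1  73.1] [0.9 0.9] top@74 [-37.8   0.8  74. ]
nailR [-38.7 -54.3  74.6] [0.3 0.3] top@74 [-38.4 -54.4  74. ]
f1 [ 68.4  49.6 144.5] [3. 3.] top@74 [90.1 56.5 74. ]
f2 [ 66.6   3.1 147.7] [0. 0.] top@74 [85.9  7.5 74. ]
f3 [ 66.9 -47.7 145. ] [0.6 0.6] top@74 [ 86.1 -47.9  74. ]
```

The nails now sit at z ≈ 73.6 (83 before) and x ≈ -38.4, so the board is flat and seated. Next I'll lift and go outside the button on the left.

```bash
python3 -m creep '[{"xyz":[0,0,-0.01],"rot":[0,0,0]},{"xyz":[0,0,-0.02],"rot":[0,0,0]},{"xyz":[0,0,-0.02],"rot":[0,0,0]},{"xyz":[0,0,-0.02],"rot":[0,0,0]},{"xyz":[0,0.01,-0.015],"rot":[0,0,0]},{"xyz":[-0.008,0.018,0],"rot":[0,0,0]},{"xyz":[-0.01,0.02,0],"rot":[0,0,0]},{"xyz":[-0.01,0.02,0],"rot":[0,0,0]},{"xyz":[-0.01,0.02,0],"rot":[0,0,0]},{"xyz":[-0.01,0.02,0],"rot":[0,0,0]},{"xyz":[-0.01,0.017,0],"rot":[0,0,0]},{"xyz":[-0.008,0,0],"rot":[0,0,0]},{"xyz":[0,0,0.015],"rot":[0,0,0]},{"xyz":[0,0,0.015],"rot":[0,0,0]},{"xyz":[0,0,0.01],"rot":[0,0,0]},{"xyz":[0,0,0],"rot":[0,0,0]}]'|grep wrist_f
python3 st.py -84 120 82; python3 - <<'E'
from h import *
c,i=cam('scene');a=i[130:270,175:335]; cv2.imwrite('pics/scene8c.png',cv2.resize(a,None,fx=4.2,fy=4.2,interpolation=cv2.INTER_CUBIC))
c,i=cam('top');a=i[130:270,205:355]; cv2.imwrite('pics/top8c.png',cv2.resize(a,None,fx=4.2,fy=4.2,interpolation=cv2.INTER_CUBIC))
E
```

```text
wrist_force: [-1.4, -0.6, -0.3]
t 10.23 rack [-83.4 123.4 108. ] F [-1.4  -0.58 -0.27] w 0.2
tool x,z in rack [[-1.0, 0.001, 0.004], [-0.004, -0.001, -1.0]]
delta tool mm [ 0.5 -3.4 26.1]
```

View pics/scene8c.png

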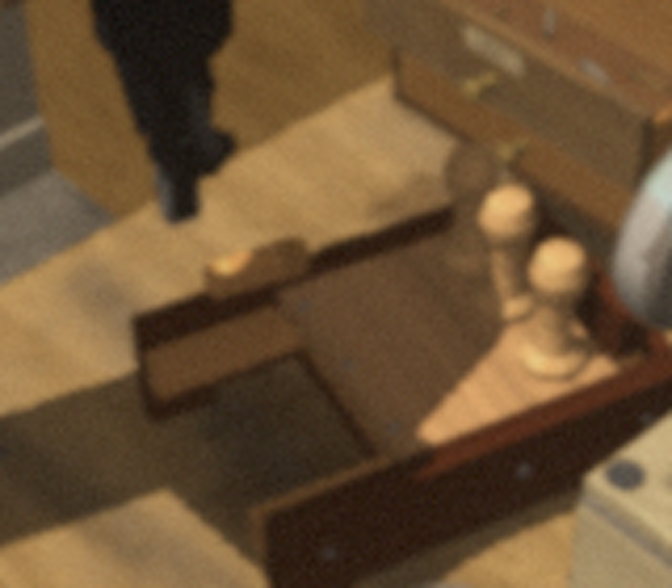

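View pics/top8c.png

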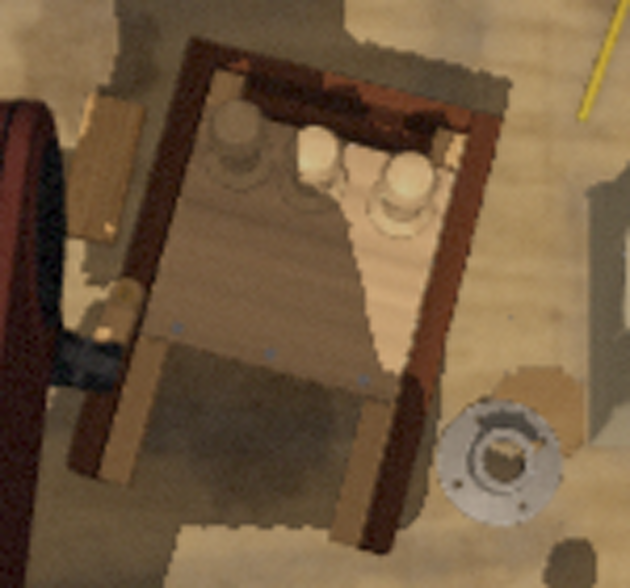

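```bash
python3 - <<'E'
from h import *
from plant import readout
r=np.load('rack.npy');c,_=cam('top');cs,_=cam('scene');p=readout.observe()['tool_pos']
q=w2rack(r,p)
for d in ([0,0,0],[0,-15,0],[11,-15,0],[0,15,0],[11,-15,50],[0,0,50]):
    X=rack2w(r,q+d);print(d,((proj(c,X[None])[0]-[205,130])*4.2+1.6).round(),((proj(cs,X[None])[0]-[175,130])*4.2+1.6).round())
E
```

```text
[0, 0, 0] [ 28. 359.] [184. 212.]
[0, -15, 0] [ 54. 366.] [195. 227.]
[11, -15, 0] [ 60. 347.] [212. 221.]
[0, 15, 0] [  1. 351.] [174. 198.]
[11, -15, 50] [ 47. 333.] [207. 152.]
[0, 0, 50] [ 12. 346.] [178. 144.]
```

```bash
python3 - <<'E'
from h import *
r=np.load('rack.npy');c,i=cam('top');cs,_=cam('scene')
T=lambda u,v:(205+(u+.5)/4.2-.5,130+(v+.5)/4.2-.5)
S=lambda u,v:(175+(u+.5)/4.2-.5,130+(v+.5)/4.2-.5)
for a,b in (((122,368),(230,150)),((122,345),(232,145)),((122,388),(222,165)),((105,340),(205,95))):
    X,e=tri([(c,T(*a)),(cs,S(*b))]);print(w2rack(r,X).round(1),np.round(e,1))
cv2.imwrite('pics/top9.png',cv2.resize(i[120:260,150:300],None,fx=4.2,fy=4.2,interpolation=cv2.INTER_CUBIC))
c,i=cam('wrist','pics/wrist9.png')
E
```

```text
[-78.5  61.  198.4] [2.3 2.3]
[-70.9  65.9 196.2] [1.6 1.6]
[-86.2  58.4 192.9] [3.7 3.7]
[-78.   70.9 228.7] [5.3 5.3]
```

View pics/top9.png

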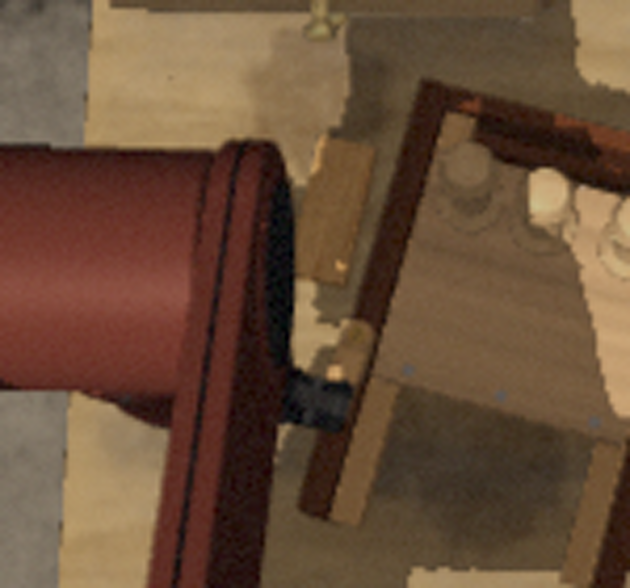

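View pics/wrist9.png

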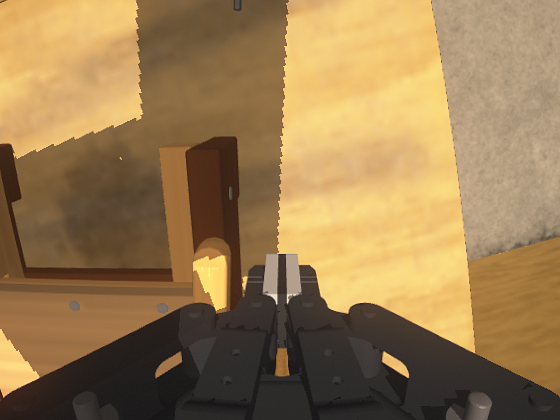

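The wrist view shows the finger (283,275) outside the button (212,270). The dark protrusion in the top view is gripper linkage at z ≈ 195, well above everything. I'll descend and feel for the button.

```bash
python3 -m creep '[{"xyz":[0,0,0.01],"rot":[0,0,0]},{"xyz":[0,0,0.01],"rot":[0,0,0]},{"xyz":[0,0,0.006],"rot":[0,0,0]},{"xyz":[0,-0.003,0],"rot":[0,0,0]},{"xyz":[0,-0.003,0],"rot":[0,0,0]}]'|grep wrist_f
python3 st.py -84 115 82
for k in 1 2 3 4; do python3 -m creep '[{"xyz":[0,-0.001,0],"rot":[0,0,0]},{"xyz":[0,-0.001,0],"rot":[0,0,0]}]'|grep wrist_f; done
python3 st.py; python3 - <<'E'
from h import *
c,i=cam('wrist','pics/wrist10.png')
E
```

```text
wrist_force: [0.5, 0.4, 1.0]
t 11.0 rack [-82.8 118.   83.2] F [0.47 0.42 0.96] w 0.2
tool x,z in rack [[-1.0, -0.0, 0.002], [-0.002, -0.001, -1.0]]
delta tool mm [ 1.2 -3.   1.2]
wrist_force: [0.3, -0.0, 0.1]
wrist_force: [0.2, 0.6, -0.4]
wrist_force: [0.3, 0.2, 0.7]
wrist_force: [-0.0, -0.8, -0.7]
t 11.67 rack [-81.9 110.3  84.3] F [-0.04 -0.79 -0.65] w -0.1
tool x,z in rack [[-1.0, 0.0, -0.0], [0.0, -0.0, -1.0]]
```

View pics/wrist10.png

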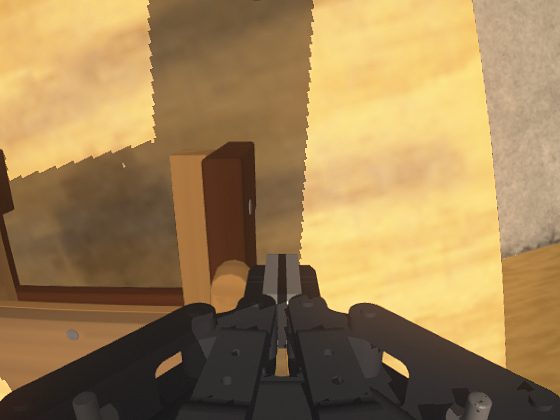

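The button end at (232,275) is nearly touching the finger at (265,275). I'll go on with 2 mm lower and small steps in -y.

```bash
python3 -m creep '[{"xyz":[0,0,0.002],"rot":[0,0,0]},{"xyz":[0,-0.001,0],"rot":[0,0,0]}]'|grep wrist_f
for k in 1 2 3 4 5; do python3 -m creep '[{"xyz":[0,-0.001,0],"rot":[0,0,0]},{"xyz":[0,-0.001,0],"rot":[0,0,0]}]'|grep wrist_f; done
python3 st.py; python3 - <<'E'
from h import *
c,i=cam('wrist','pics/wrist11.png')
c,i=cam('scene');a=i[130:270,175:335]; cv2.imwrite('pics/scene11c.png',cv2.resize(a,None,fx=4.2,fy=4.2,interpolation=cv2.INTER_CUBIC))
E
```

```text
wrist_force: [0.6, 0.9, -0.1]
wrist_force: [0.2, 0.9, 0.5]
wrist_force: [0.3, 1.7, 0.5]
wrist_force: [-0.4, 0.7, 0.2]
wrist_force: [-1.3, 0.9, 1.3]
wrist_force: [0.0, 1.4, -0.3]
t 12.72 rack [-81.9  99.3  82.3] F [ 0.02  1.37 -0.31] w -0.4
tool x,z in rack [[-1.0, 0.0, 0.0], [-0.0, 0.0, -1.0]]
```

View pics/wrist11.png

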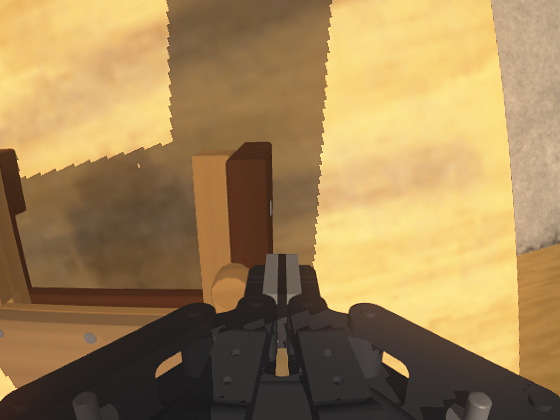

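View pics/scene11c.png

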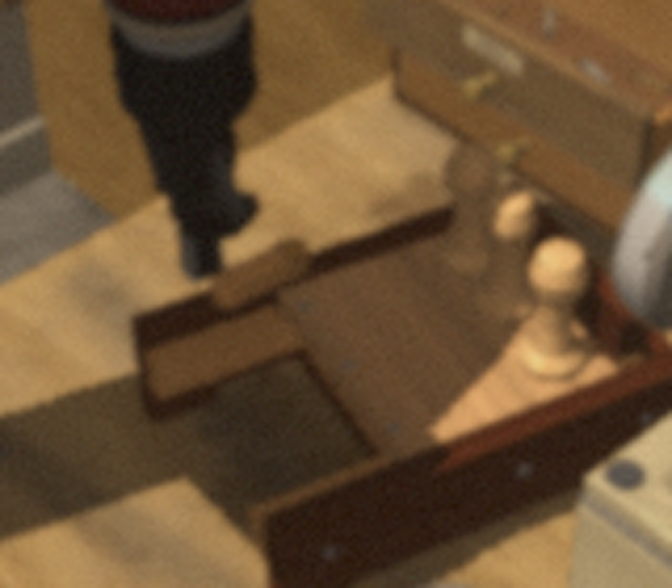

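The button has started turning at a steady ~1.4 N. Now I follow the arc.

```bash
python3 -m creep '[{"xyz":[0.0005,-0.003,0],"rot":[0,0,0]},{"xyz":[0.0005,-0.003,0],"rot":[0,0,0]},{"xyz":[0.0005,-0.003,0],"rot":[0,0,0]},{"xyz":[-0.0006,-0.003,0],"rot":[0,0,0]},{"xyz":[-0.0006,-0.003,0],"rot":[0,0,0]},{"xyz":[-0.0006,-0.003,0],"rot":[0,0,0]}]'|grep wrist_f
python3 st.py
python3 -m creep '[{"xyz":[-0.0012,-0.0028,0],"rot":[0,0,0]},{"xyz":[-0.0012,-0.0028,0],"rot":[0,0,0]},{"xyz":[-0.0012,-0.0028,0],"rot":[0,0,0]},{"xyz":[-0.0017,-0.0025,0],"rot":[0,0,0]},{"xyz":[-0.0017,-0.0025,0],"rot":[0,0,0]},{"xyz":[-0.0017,-0.0025,0],"rot":[0,0,0]}]'|grep wrist_f
python3 st.py; python3 - <<'E'
from h import *
c,i=cam('wrist','pics/wrist12.png')
c,i=cam('scene');a=i[130:270,175:335]; cv2.imwrite('pics/scene12c.png',cv2.resize(a,None,fx=4.2,fy=4.2,interpolation=cv2.INTER_CUBIC))
E
```

```text
wrist_force: [0.8, 1.0, 0.3]
t 13.32 rack [-81.6  81.   82.3] F [0.77 0.97 0.33] w -0.0
tool x,z in rack [[-1.0, 0.0, 0.0], [-0.0, -0.0, -1.0]]
wrist_force: [0.4, 0.8, -0.5]
t 13.82 rack [-72.8  65.2  82.2] F [ 0.4   0.81 -0.53] w -0.0
tool x,z in rack [[-1.0, 0.0, 0.0], [-0.0, -0.0, -1.0]]
```

View pics/wrist12.png

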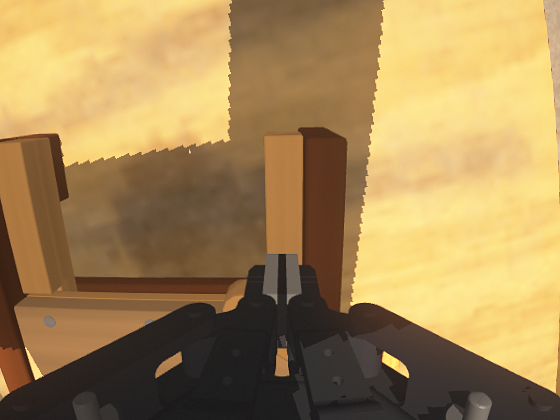

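View pics/scene12c.png

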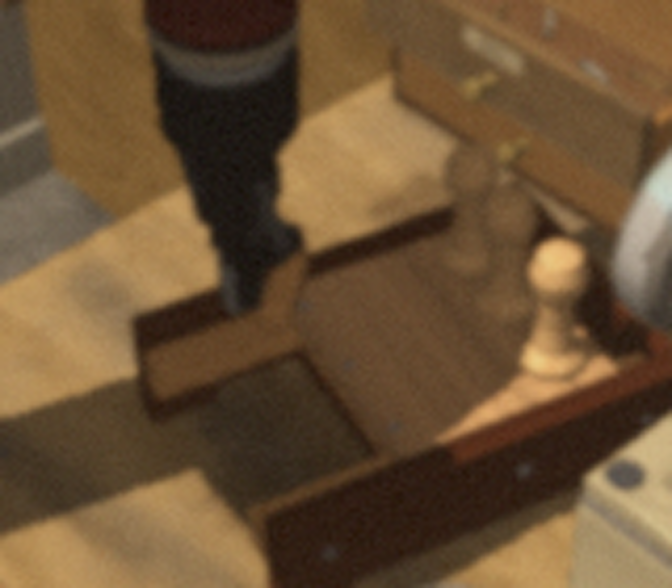

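The button is following the finger (bar near (285,290)) and the board is still down.

```bash
python3 -m creep '[{"xyz":[-0.0021,-0.0021,0],"rot":[0,0,0]},{"xyz":[-0.0021,-0.0021,0],"rot":[0,0,0]},{"xyz":[-0.0021,-0.0021,0],"rot":[0,0,0]},{"xyz":[-0.0025,-0.0016,0],"rot":[0,0,0]},{"xyz":[-0.0025,-0.0016,0],"rot":[0,0,0]},{"xyz":[-0.0025,-0.0016,0],"rot":[0,0,0]}]'|grep wrist_f
python3 -m creep '[{"xyz":[-0.0024,-0.0011,0],"rot":[0,0,0]},{"xyz":[-0.002,-0.0011,0],"rot":[0,0,0]},{"xyz":[-0.002,-0.0011,0],"rot":[0,0,0]}]'|grep wrist_f
python3 st.py; python3 - <<'E'
from h import *
c,i=cam('scene');a=i[130:270,175:335]; cv2.imwrite('pics/scene13c.png',cv2.resize(a,None,fx=4.2,fy=4.2,interpolation=cv2.INTER_CUBIC))
E
```

```text
wrist_force: [0.2, 0.5, 0.1]
wrist_force: [0.2, 1.4, -0.4]
t 14.67 rack [-52.5  51.   82.3] F [ 0.17  1.44 -0.4 ] w 0.3
tool x,z in rack [[-1.0, 0.0, -0.0], [0.0, 0.0, -1.0]]
```

View pics/scene13c.png

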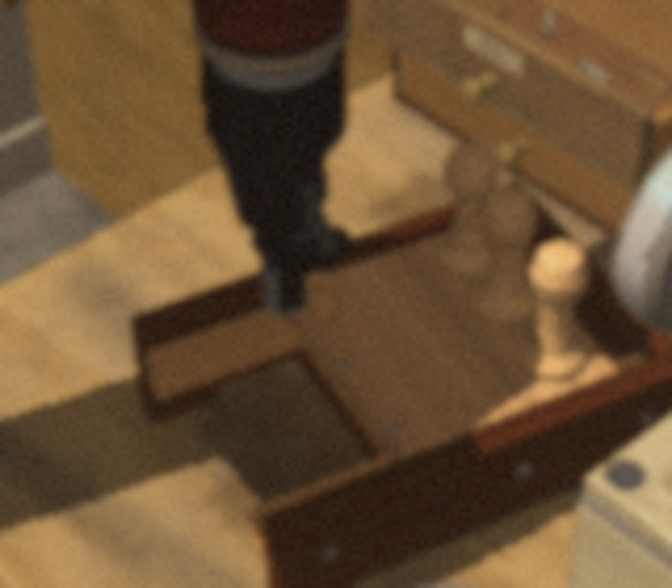

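```bash
for k in 1 2 3 4 5 6; do python3 -m creep '[{"xyz":[-0.0005,0,0],"rot":[0,0,0]},{"xyz":[-0.0005,0,0],"rot":[0,0,0]}]'|grep wrist_f; done; python3 st.py
```

```text
wrist_force: [-1.7, -1.0, 0.5]
wrist_force: [-0.9, -0.7, -0.1]
wrist_force: [-1.9, 0.0, 0.0]
wrist_force: [-4.8, 0.1, 2.7]
wrist_force: [-8.6, 0.5, 5.5]
wrist_force: [-10.9, 1.4, 8.1]
t 15.72 rack [-48.9  50.9  82. ] F [-10.85   1.38   8.07] w 0.1
tool x,z in rack [[-1.0, -0.0, 0.005], [-0.005, -0.001, -1.0]]
```

The stop is felt: force climbs to 11 N at TCP x = -48.9, and I predicted -48.4. I'll back off forward, lift clear and check.

```bash
python3 -m creep '[{"xyz":[0.002,0,0],"rot":[0,0,0]},{"xyz":[0.006,0,0],"rot":[0,0,0]},{"xyz":[0.015,0,0],"rot":[0,0,0]},{"xyz":[0.02,0,0],"rot":[0,0,0]},{"xyz":[0.02,0,-0.005],"rot":[0,0,0]},{"xyz":[0.02,0,-0.015],"rot":[0,0,0]},{"xyz":[0.01,0,-0.025],"rot":[0,0,0]},{"xyz":[0,0.01,-0.03],"rot":[0,0,0]},{"xyz":[0,0.03,-0.025],"rot":[0,0,0]},{"xyz":[0,0.035,-0.02],"rot":[0,0,0]},{"xyz":[0.01,0.035,-0.02],"rot":[0,0,0]},{"xyz":[0.01,0.035,0],"rot":[0,0,0]},{"xyz":[0.01,0.035,0],"rot":[0,0,0]},{"xyz":[0,0.03,0],"rot":[0,0,0]},{"xyz":[0,0.02,0],"rot":[0,0,0]},{"xyz":[0,0,0],"rot":[0,0,0]}]'|grep wrist_f
python3 st.py; python3 - <<'E'
from h import *
c,i=cam('scene');a=i[150:290,195:355]; cv2.imwrite('pics/scene14c.png',cv2.resize(a,None,fx=4.2,fy=4.2,interpolation=cv2.INTER_CUBIC))
c,i=cam('top');a=i[130:270,205:355]; cv2.imwrite('pics/top14c.png',cv2.resize(a,None,fx=4.2,fy=4.2,interpolation=cv2.INTER_CUBIC))
E
```

```text
wrist_force: [-0.8, -0.1, -0.1]
t 17.05 rack [-170.2  284.7  222.7] F [-0.8  -0.12 -0.12] w -0.1
tool x,z in rack [[-1.0, -0.003, -0.001], [0.001, 0.003, -1.0]]
```

View pics/scene14c.png

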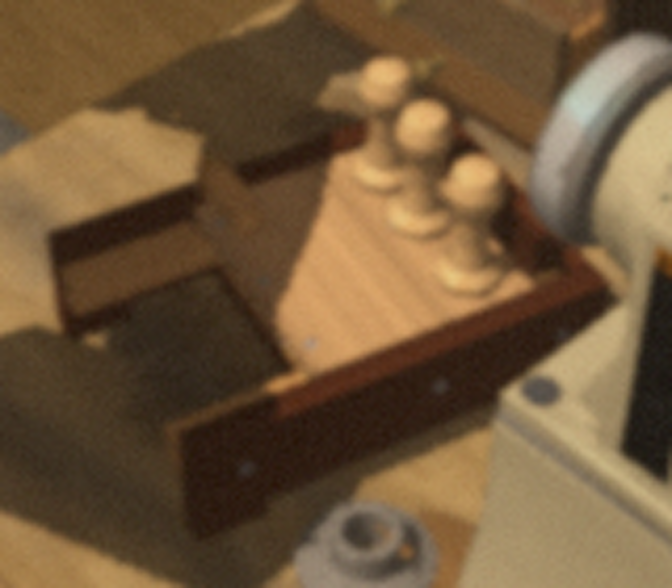

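View pics/top14c.png

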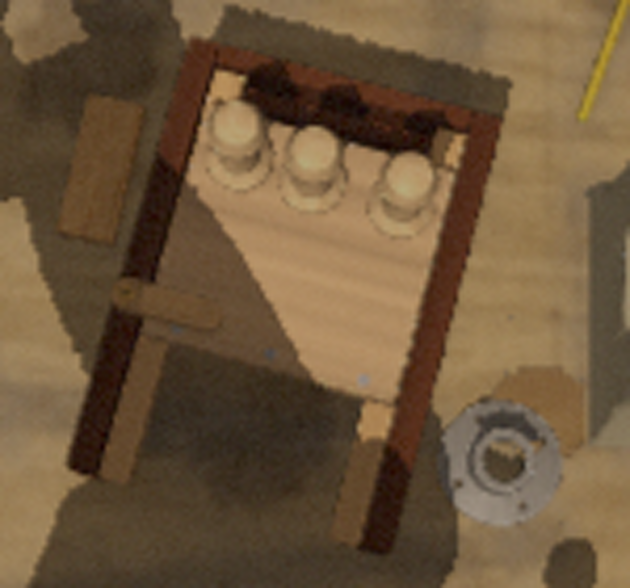

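```bash
python3 - <<'E'
from h import *
ct,_=cam('top');cs,_=cam('scene');r=np.load('rack.npy')
T=lambda u,v:(205+(u+.5)/4.2-.5,130+(v+.5)/4.2-.5)
S=lambda u,v:(195+(u+.5)/4.2-.5,150+(v+.5)/4.2-.5)
a=w2rack(r,atz(ct,T(127,292),92.5));b=w2rack(r,atz(ct,T(210,314),92.5));d=b-a
print(a.round(1),b.round(1),'angle',np.arctan2(-d[1],-d[0]))
for n,a,b in [('nailM',T(269,353),S(264,281)),('nailR',T(362,380),S(311,343))]:
    X,e=tri([(ct,a),(cs,b)]);print(n,w2rack(r,X).round(1),np.round(e,1))
E
```

```text
[-28.5  85.8  92.5] [-27.9  37.6  92.5] angle 1.5829782072898158
nailM [-38.3   1.   73.9] [0.5 0.5]
nailR [-38.7 -54.3  74.6] [0.3 0.3]
```

The button is at about 1.58 rad, the board is flat with its nails at z ≈ 74, the feet are standing, and the bystanders look unmoved. The arm is clear, so I'm handing in.

```bash
python3 -c "
from plant import workorder; print(workorder.sign_off())"
```

```text
the job is handed in; nothing more can be done
None
```

The board is seated in its notches, the turn button is across it at its stop, and the job is handed in at about 17 s of the 48 s allowed. No verdict was reported.

- **Board:** I pushed its front edge about 63 mm with the shut fingertips, using roughly 1–2 N, until it dropped. The front nails went from z ≈ 83 mm to z ≈ 74 mm, and in the last check were at rack x ≈ -38.5 mm. That puts the front edge at about x -46 mm, inside the ±6 mm allowed.
- **Turn button:** I swung it round until the force rose to about 11 N sideways at the stop. The wrist also showed about 8 N upward there, which I did not explain; both were gone after backing off. The last picture gave an angle of about 1.58 rad.
- **Feet and surroundings:** All three feet are standing on the board. The offcut and faceplate look unmoved in the last pictures. The sanding block was outside those close-ups, but the arm never went near it.
- **Arm:** It finished about 190 mm to the left of the rack at z ≈ 223 mm, touching nothing.

One brief disagreement: while the finger was still against the board, the nail tracker showed only about half the expected drop. Measuring from both cameras after backing off showed it fully down.

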